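# Tighten a boxed-in clamp nut with a ring spanner

### The job

Tighten the big square nut of the blue clamp fixture clockwise with the red-handled ring spanner: the two walls allow only a short swing, so lift the spanner off and seat it again one flat back, until the nut comes up against its stop, and pull it tight there for a moment with about 1.4 newton metres (some 12 N at the middle of the handle), never more than 2.4. Do not force the spanner against the walls or touch the nut with the fingers. Then lay the spanner flat on the bench, well clear of the fixture, and leave the dial indicator and the micrometer where they lie.

Things in the scene. Friction and masses are not known exactly. Their poses are not given: they have to be found in the camera images.
- fixture: blue cast clamp fixture, fixed to the bench; origin at the bench top on the axis of the stud, x away from the open side, z up. Base plate 12 mm thick, from x -55 to +80 mm, y +-75 mm. The stud with the nut stands at its origin; a steel strap runs from it towards +x over a grey bushing (top of the strap 48 mm, under a 3 mm washer of 46 mm diameter).
- gussets: the fixture's two blue upright walls, same origin and axes as the fixture, top 85 mm above the bench, 10 mm thick, 36 to 68 mm from the stud axis. They form a V that is open towards -x of the fixture: a seated spanner's shank touches a wall when the spanner's yaw differs from the fixture's by 1.0 rad either way.
- nut_seat (a point): point on the stud axis at the underside of the square nut (on the washer, 51 mm above the bench); it turns with the nut, z up. The steel nut measures 30 mm across flats and is 20 mm high, its upper 5 mm chamfered, with a stud end of 20 mm diameter 7 mm above it. The spanner fits when its yaw equals this frame's yaw or differs by a multiple of 90 deg (up to 0.07 rad of play each way); its origin then comes down to this point.
- nut (a joint): angle of the nut in rad, growing clockwise as seen from above (tightening); starts at 0 to 0.3, firm stop (nut tight) at 2.20. It drags evenly with about 0.3 N m while it turns before that, and stays where it is left; a ring still loaded against it drags it back, so ease the spanner to the middle of its play before lifting. At 0 its frame stands at +0.75 rad yaw from the fixture, and at value q at 0.75 - q.
- wrench: loose ring spanner, 0.17 to 0.29 kg, lying flat; origin at the centre of the ring's underside, z up, handle along its -x. Ring 14 mm thick, about 49 mm outside, square through hole 32 mm across flats; steel shank 12 mm wide, from 3 to 13 mm above the underside; red handle sleeve from x -75 to -165 mm, 16 mm wide, 22 mm high from the underside up. Grip the sleeve about 115 mm from the ring's centre.
- dial_indicator: loose dial indicator, white face, 112x57x24 mm, bystander at the left; origin under its centre
- micrometer: loose micrometer, 49x129x18 mm, bystander at the left; origin under its centre

How it is judged:
By the outcome, as a careful person would: the job done as asked, in the order asked, and still so for the second after the job is handed in, with the robot touching nothing.
It also fails if it takes over 72 s, if anything falls off the work surface, if the arm or the gripper's body presses on something with over 40 N, if the wrist force passes 120 N, or if a joint passes its speed limit or range.

### The arm

A 6-joint arm with a two-finger parallel gripper is mounted at the origin on a cart in front of the work surface, level with it; the furniture and walls round the work are solid. World frame = base frame: x ahead of the robot, y to its left, z up, the work surface at z = 0. Lengths are in m, angles in rad, forces in N, time in s.
With the tool pointing down it reaches from about 0.35 to 0.85 m from the base axis. Payload 8.1 kg.
Tool frame: the origin (TCP) lies midway between the tips of the shut fingers; the grasp point (between the pads) lies 19 mm behind it (robot.grip_point_offset is the distance from the TCP to the grasp point, in m); z points along the fingers, y is the line along which they close (so a half turn about z gives the same grasp; the last joint's range is limited). The gripper opens to 93 mm and grips with 3 to 60 N. Pads are 15 mm wide; open, the fingers measure 128 mm over their backs; the gripper's body (75 mm by 188 mm) begins 65 mm behind the grasp point.
Start: joints at [1.047, 0.13, 1.488, -0, 1.523, -0.085], TCP at [0.255, 0.543, 0.219] pointing down, gripper open.
Joint ranges: [-2.96, 2.96], [-0.89, 2.26], [0.02, 2.5], [-1.34, 4.48], [0, 2.73], [-2.66, 2.66]. Speed limits (rad/s): [2.39, 2.39, 2.79, 3.14, 3.14, 3.14].

### API

Orientations are given as a rotation vector (axis times angle).
In Python, from plant import robot, read_camera, job gives the robot as it stands.
- The arm moves only by the shell command python3 -m inch 'ROWS' [FORCE]. ROWS is JSON, one flat list of numbers, 5 for each row, row after row: the shift along the world's x, y, z in mm, then the turn about the world's z in degrees, then the opening in per cent of the stroke, from 0 (shut) to 100 (fully open). In form: [dx, dy, dz, yaw, hand, dx, dy, dz, yaw, hand, ...]. A call has 1 to 10 rows; each row is the pose to reach, as a shift and turn from the pose commanded when the call began; what a row does not reach only later rows make up. A row lasts 1/12 s, in which the tool goes at most 41.7 mm and 7.16 degrees, less where a joint would pass 70% of its speed; a pose out of reach is approached as far as the arm can. A call with a gripper value outside its range is refused whole. The fingers move at their own pace and stop on an object; FORCE is the grip in N (left out, the last holds). Time passes only in rows, so rows that repeat a pose let the fingers close. It gives the time, the measured TCP pose, the force, the opening and the grip force at its end, in the units of the state.
- robot.read_state(): the state, without advancing time (a new reading comes with each control period).
- read_camera(name): name is "scene" or "top" or "wrist"; returns a dict with "image" (400x640x3 uint8, blue, green, red), "K" (3x3 intrinsics, pixels), "extrinsics" (4x4, takes a point from world to camera coordinates); the wrist camera has in their place "mount" (4x4, takes a point from camera to tool coordinates, whose origin is the TCP and whose axes are the flange's). Camera axes: x right, y down, z forward; pixel columns grow to the right and rows downward; lengths in m; the calibration is good to about 2 mm. A picture is of the moment at which its call begins: read the wrist's pose just before it. There is no depth.
- job.close_job(): hands the job in; it is judged then, once.
The state is a dict: "t": time; "q": joint angles; "dq": joint speeds; "joint_torque": joint torques, N m; "tool_pos": TCP position; "orientation": TCP orientation; "force": force on the tool from outside, world axes, zero at the start; "wrist_torque": the same for the moment, N m; "opening": finger opening in m; "gripper_force": force on a finger pad.
Only numpy, scipy, OpenCV 4.12 (cv2) and the standard library are available. Lean on these libraries where they do the work, as an engineer would, in place of code of your own. Each camera call takes 0.05 s, during which the arm holds its last target. There are 200 camera calls.

## Working session

There is one attempt and no reset: what is moved stays moved. The work goes in short steps, Python scripts to look and compute and a shell command to move; the robot and the scene stay as the last step left them, time stands still between calls to the robot, and variables do not carry over. Pictures are saved under pics/ and viewed, at most 10 in all, crops included, and the job is handed in when it is done.

```bash
ls; mkdir -p pics; cat > h.py <<'E'
import numpy as np, cv2
from plant import robot, read_camera, job
from scipy.spatial.transform import Rotation as R
def cam(name):
    s=robot.read_state(); c=read_camera(name)
    if name=="wrist":
        T=np.eye(4); T[:3,:3]=R.from_rotvec(s["orientation"]).as_matrix(); T[:3,3]=s["tool_pos"]
        E=np.linalg.inv(T@c["mount"])
    else: E=c["extrinsics"]
    return c["image"],np.array(c["K"]),np.array(E)
def ray(K,E,u,v,z):
    d=E[:3,:3].T@np.linalg.solve(K,[u,v,1]); o=-E[:3,:3].T@E[:3,3]
    return o+d*(z-o[2])/d[2]
def proj(K,E,p):
    q=K@(E[:3,:3]@np.array(p)+E[:3,3]); return q[:2]/q[2]
E
python3 - <<'E'
from h import *
s=robot.read_state(); print(s, robot.grip_point_offset)
for n in ("top","scene"):
    i,K,E=cam(n); cv2.imwrite(f"pics/{n}0.png",i); np.savez(f"pics/{n}0.npz",K=K,E=E); print(K,E)
E
```

```text
pics
{'t': 0.0, 'q': array([ 1.04658462e+00,  1.31160629e-01,  1.48929240e+00, -2.19140313e-05,
        1.52296110e+00, -8.54114689e-02]), 'dq': array([-0.00108874, -0.00179052, -0.0023914 ,  0.00181599, -0.00222578,
        0.00153255]), 'joint_torque': array([-9.49017522e-04, -5.59873760e+01, -4.91740394e+01,  7.65276840e-02,
        3.64127511e-02, -1.11330869e-04]), 'tool_pos': array([0.25462204, 0.54266962, 0.21758054]), 'orientation': array([-6.83632975e-01, -3.06576901e+00,  2.73913721e-03]), 'force': array([-0.45304784, -0.21359413, -0.01127453]), 'wrist_torque': array([ 0.00327642, -0.022521  ,  0.01704235]), 'gripper_force': 0.0, 'opening': 0.09268974155016393} 0.0188
[[471.47565518   0.         322.80922955]
 [  0.         471.47565518 199.11849576]
 [  0.           0.           1.        ]] [[ 0.0236933  -0.99942142  0.02440191  0.04401055]
 [-0.99187564 -0.026552   -0.12440943  0.53586404]
 [ 0.12498537 -0.02125599 -0.99193087  1.00499547]
 [ 0.          0.          0.          1.        ]]
[[435.4285163    0.         316.25957895]
 [  0.         435.4285163  189.45079443]
 [  0.           0.           1.        ]] [[ 0.82033354 -0.57156853  0.01903408 -0.41292514]
 [-0.35492781 -0.53493692 -0.76672599  0.26991745]
 [ 0.44841848  0.62221532 -0.64169226  0.6069975 ]
 [ 0.          0.          0.          1.        ]]
```

View pics/top0.png

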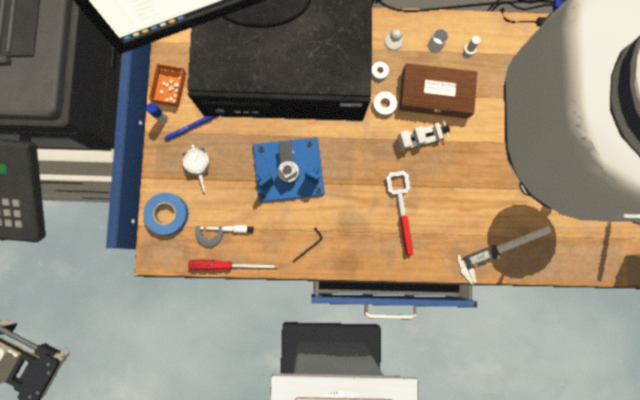

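```bash
python3 - <<'E'
from h import *
i=cv2.imread("pics/top0.png")
a=cv2.resize(i[125:215,240:340],None,fx=4,fy=4,interpolation=cv2.INTER_CUBIC)
b=cv2.resize(i[165:265,370:430],None,fx=4,fy=4,interpolation=cv2.INTER_CUBIC)
o=np.zeros((400,660,3),np.uint8);o[:360,:400]=a;o[:400,410:650]=b
cv2.imwrite("pics/c1.png",o)
E
```

```text
(no output)
```

View pics/c1.png

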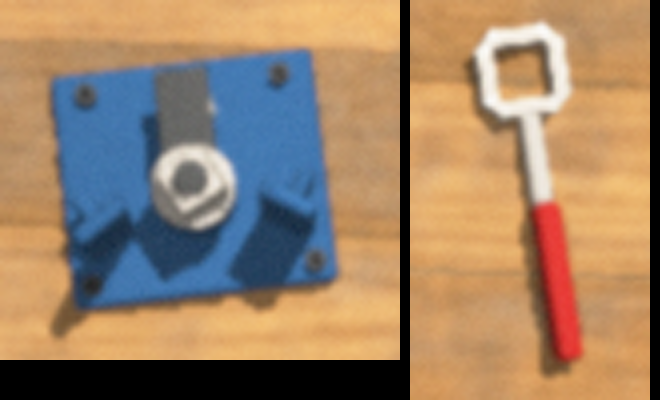

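View pics/scene0.png

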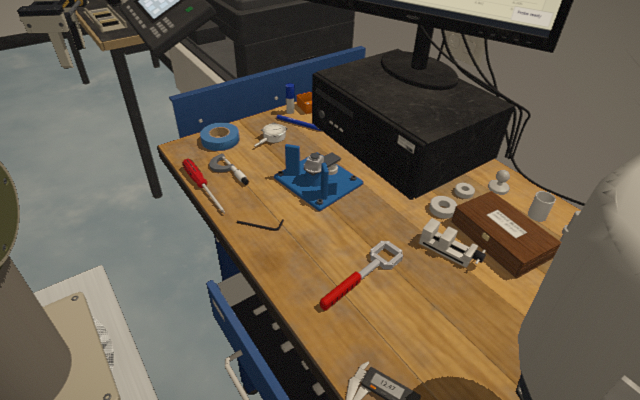

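```bash
python3 - <<'E'
from h import *
d=np.load("pics/top0.npz");K,E=d["K"],d["E"]
c=[ray(K,E,u,v,.012)[:2] for u,v in [(253,144.5),(317,137.5),(324.25,193.75),(259.5,202)]]
# TL=(80,75),TR=(80,-75),BR=(-55,-75),BL=(-55,75)
m=np.array([(80,75),(80,-75),(-55,-75),(-55,75)])/1e3;c=np.array(c);print(c)
R0=m-m.mean(0);C=c-c.mean(0);yaw=np.arctan2((R0[:,0]*C[:,1]-R0[:,1]*C[:,0]).sum(),(R0*C).sum())
Rm=np.array([[np.cos(yaw),-np.sin(yaw)],[np.sin(yaw),np.cos(yaw)]])
print("fix",c.mean(0)-Rm@m.mean(0),yaw, "res",C-R0@Rm.T)
print("stud top",ray(K,E,240+188/4,125+180/4,.078))
r=ray(K,E,398.25,182.5,.007);h=ray(K,E,409.5,254.5,.011);print("wr",r,h,np.linalg.norm(r-h),np.arctan2(*(r-h)[[1,0]]))
for p in[(240,318),(295,328)]:pass
for n,p in [("dial",(196,160)),("mic",(222,233)),("hex",(305,245))]:print(n,ray(K,E,*p,.01))
E
```

```text
[[0.6579475  0.21854952]
 [0.67859783 0.07368623]
 [0.54947528 0.05411245]
 [0.52693456 0.19853123]]
fix [0.59087818 0.13435836] 0.14947534074537683 res [[-0.00086967 -0.00188609]
 [-0.00255725  0.00157802]
 [ 0.00181487  0.00210835]
 [ 0.00161205 -0.00180027]]
stud top [0.58899901 0.13577424 0.078     ]
wr [ 0.58055415 -0.11382502  0.007     ] [ 0.41832289 -0.13882947  0.011     ] 0.16419562617412983 0.15292509449675035
dial [0.6188415  0.34558248 0.01      ]
mic [0.45574128 0.27888923 0.01      ]
hex [0.43372779 0.09414496 0.01      ]
```

```bash
python3 -m inch '[106,-337,0,17,60,106,-337,0,17,60,106,-337,0,17,60,106,-337,0,17,60,106,-337,0,17,60,106,-337,0,17,60,106,-337,0,17,60,106,-337,0,17,60,106,-337,0,17,60,106,-337,0,17,60]'
python3 -m inch '[106,-337,-60,17,60,106,-337,-60,17,60,106,-337,-60,17,60,106,-337,-60,17,60,106,-337,-60,17,60,106,-337,-60,17,60,106,-337,-60,17,60,106,-337,-60,17,60,106,-337,-60,17,60,106,-337,-60,17,60]'
python3 - <<'E'
from h import *
i,K,E=cam("wrist");cv2.imwrite("pics/w1.png",i);np.savez("pics/w1.npz",K=K,E=E)
s=robot.read_state();print(s)
E
```

```text
t: 0.93
tool_pos: [0.3618, 0.2026, 0.2184]
orientation: [0.23, 3.133, -0.002]
force: [0.0, 0.2, 0.7]
opening: 0.0557
gripper_force: 0.0
t: 1.77
tool_pos: [0.4671, -0.1358, 0.1565]
orientation: [0.236, -3.13, 0.001]
force: [-0.7, -0.7, 0.1]
opening: 0.0556
gripper_force: 0.0
{'t': 1.8167, 'q': array([-3.83595777e-01, -1.43772808e-01,  1.87461571e+00, -3.66782751e-04,
        1.41348631e+00, -2.10468047e+00]), 'dq': array([ 0.06448391, -0.05371177,  0.03031446,  0.02470813,  0.03110513,
        0.0448536 ]), 'joint_torque': array([ -1.86866708, -39.55385685, -48.79377723,  -0.46002902,
        -0.45820509,  -0.74301269]), 'tool_pos': array([ 0.46663204, -0.13326203,  0.15693136]), 'orientation': array([ 2.35744749e-01, -3.13011332e+00, -1.39224877e-03]), 'force': array([-0.56386262,  0.70644738,  0.53322992]), 'wrist_torque': array([ 0.0544118 , -0.04560506, -0.01453135]), 'gripper_force': 0.0, 'opening': 0.055930370788208}
```

View pics/w1.png

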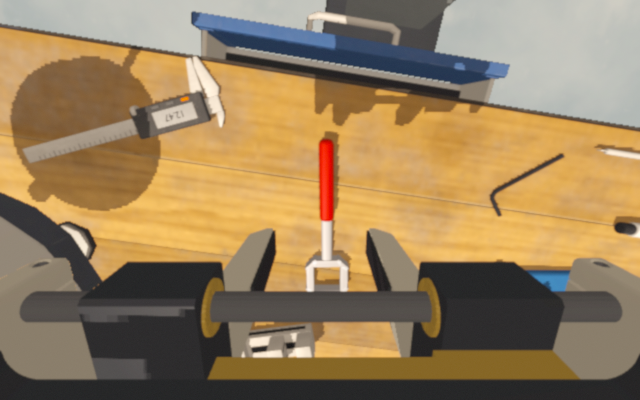

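```bash
python3 - <<'E'
from h import *
d=np.load("pics/w1.npz");K,E=d["K"],d["E"]
a=ray(K,E,326.5,140,.011);b=ray(K,E,327,220,.02);c=ray(K,E,327.5,258,.01)
print(a,b,c,np.linalg.norm((a-b)[:2]));print(np.arctan2(*(c-a)[[1,0]]))
s=robot.read_state();print(s["tool_pos"],R.from_rotvec(s["orientation"]).as_matrix())
print(a+.05*(b-a)/np.linalg.norm(b-a))
E
```

```text
[ 0.41827431 -0.13697742  0.011     ] [ 0.50362098 -0.12315142  0.02      ] [ 0.55485897 -0.11425999  0.01      ] 0.08645931673051489
0.1648161298626352
[ 0.46663204 -0.13326203  0.15693136] [[-9.88715870e-01 -1.49779114e-01 -2.67324531e-03]
 [-1.49781433e-01  9.88718893e-01  6.88246228e-04]
 [ 2.54000323e-03  1.08088248e-03 -9.99996190e-01]]
[ 0.4673656  -0.12902472  0.01617679]
```

```bash
python3 -m inch '[0,3,-35,0.5,60,0,3,-70,0.5,60,0,3,-100,0.5,60,0,3,-125,0.5,60,0,3,-140,0.5,60,0,3,-148,0.5,60,0,3,-153,0.5,60,0,3,-153,0.5,60,0,3,-153,0.5,60,0,3,-153,0.5,60]'
python3 -m inch '[0,0,0,0,0,0,0,0,0,0,0,0,0,0,0,0,0,0,0,0,0,0,0,0,0,0,0,0,0,0,0,0,0,0,0,0,0,0,0,0]' 50
```

```text
t: 2.65
tool_pos: [0.4681, -0.128, 0.0071]
orientation: [-0.257, 3.129, -0.002]
force: [0.4, 0.5, 0.3]
opening: 0.056
gripper_force: 0.0
t: 3.32
tool_pos: [0.4669, -0.128, 0.0057]
orientation: [-0.256, 3.131, -0.0]
force: [0.4, -1.6, 0.4]
opening: 0.0159
gripper_force: 49.9
```

```bash
python3 -m inch '[0,0,20,0,0,0,0,50,0,0,0,0,85,0,0,0,0,120,0,0,0,0,150,-7,0,0,20,180,-14,0,10,40,194,-21,0,20,60,194,-28,0,30,80,194,-35,0,40,100,194,-42,0]'
python3 -m inch '[0,0,0,-7,0,10,20,0,-14,0,20,40,0,-21,0,30,60,0,-28,0,40,72,0,-35,0,42,72,0,-42,0,42,72,0,-49,0,42,72,0,-56,0,42,72,0,-63,0,42,72,0,-70,0]'
python3 -m inch '[0,0,0,-6,0,0,0,0,-12,0,0,0,0,-12,0,0,0,0,-12,0,0,0,0,-12,0]'
python3 - <<'E'
from h import *
i,K,E=cam("wrist");cv2.imwrite("pics/w2.png",i);np.savez("pics/w2.npz",K=K,E=E)
s=robot.read_state();print(s["t"],s["tool_pos"],s["q"],s["force"],s["opening"])
print(proj(K,E,[.59,.135,.078]),proj(K,E,[.59,.135,.0]))
E
```

```text
t: 4.15
tool_pos: [0.5071, -0.0268, 0.1998]
orientation: [0.892, 3.012, 0.0]
force: [0.6, -0.9, -1.7]
opening: 0.0153
gripper_force: 49.9
t: 4.98
tool_pos: [0.5484, 0.0444, 0.1989]
orientation: [-2.457, -1.955, 0.002]
force: [1.0, -1.0, -1.5]
opening: 0.0158
gripper_force: 49.9
t: 5.4
tool_pos: [0.5487, 0.0442, 0.1993]
orientation: [-2.641, -1.701, 0.001]
force: [-0.7, -1.1, -2.2]
opening: 0.0152
gripper_force: 49.9
5.45 [0.54875092 0.04420024 0.19940109] [-1.28139781e-02  6.85461853e-03  1.65255596e+00  7.47455206e-05
  1.48262625e+00  4.14315607e-01] [ 0.48204968 -0.15347093 -2.24394142] 0.015609555875431296
[320.66021402  85.48860351] [320.64635865  90.71691489]
```

View pics/w2.png

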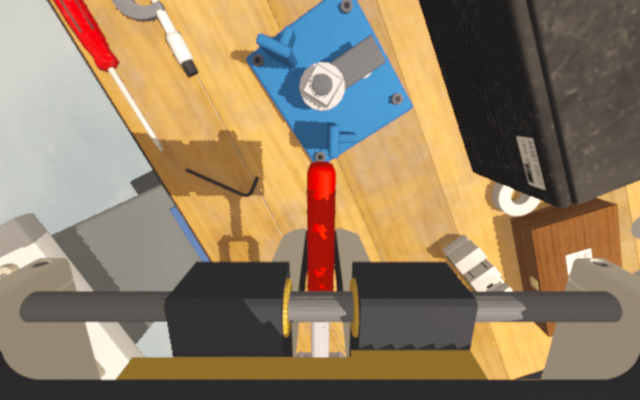

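Excellent: the nut is at about (322,85) near the centre column. Enlarge it.

```bash
python3 - <<'E'
from h import *
i=cv2.imread("pics/w2.png")[50:120,280:370]
cv2.imwrite("pics/c2.png",cv2.resize(i,None,fx=8,fy=8,interpolation=cv2.INTER_CUBIC))
E
```

```text
(no output)
```

View pics/c2.png

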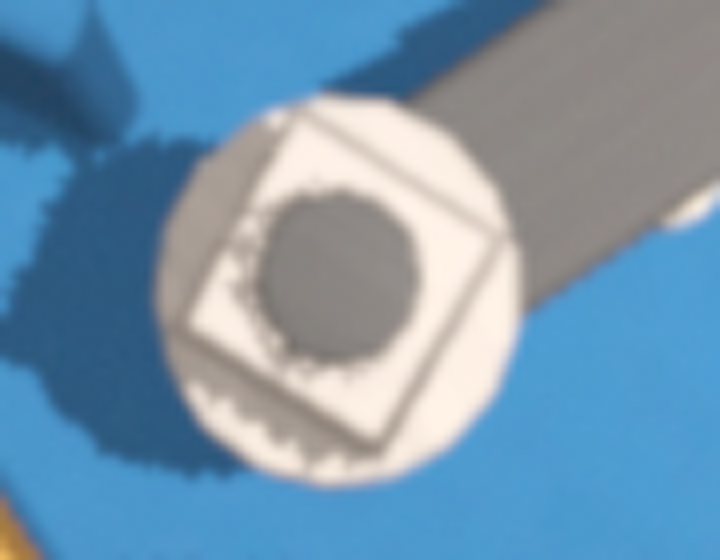

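```bash
python3 - <<'E'
from h import *
d=np.load("pics/w2.npz");K,E=d["K"],d["E"]
f=lambda x,y,z:ray(K,E,280+(x+.5)/8-.5,50+(y+.5)/8-.5,z)[:2]
c=np.array([f(x,y,.068) for x,y in [(303,112),(500,240),(380,450),(185,328)]])
print(c.mean(0),[np.linalg.norm(c[k]-c[k-1]) for k in range(4)])
for k in range(4):
    e=c[k]-c[k-1];print(np.arctan2(e[1],e[0])%(np.pi/2))
print("stud",f(338,275,.078),"washer",f(340,291,.051))
a,b=f(410,103,.048),f(552,0,.048);e=b-a;print("strap",np.arctan2(e[1],e[0]))
a,b=f(530,310,.048),f(715,192,.048);e=b-a;print("strap",np.arctan2(e[1],e[0]))
# handle end, fixture corners
print("end",ray(K,E,321,163,.2))
for u,v,n in [(411,107,"TR"),(318,166,"BR"),(247,55,"BL")]:print(n,ray(K,E,u,v,.012))
E
```

```text
[0.59189052 0.13534732] [np.float64(0.02777582062344255), np.float64(0.027238139355295312), np.float64(0.02771334817871697), np.float64(0.027346444749280042)]
0.6060851608651693
0.604334969962402
0.6099945862482987
0.6066341282331815
stud [0.5915229  0.13578226] washer [0.59194785 0.13584699]
strap 0.16435150586091182
strap 0.12025552017321539
end [0.5691823  0.08878686 0.2       ]
TR [0.67757339 0.07487793 0.012     ]
BR [0.55079057 0.05656801 0.012     ]
BL [0.53102895 0.2019293  0.012     ]
```

```bash
python3 -m inch '[-20,0,0,7,0,-40,0,0,14,0,-52,0,0,21,0,-52,0,0,28,0,-52,5,0,35,0,-52,10,0,42,0,-52,15,0,49,0,-52,20,0,56,0,-52,25,0,63,0,-52,25,0,70,0]'
python3 -m inch '[0,0,0,7,0,0,0,0,14,0,0,0,0,21,0,0,0,0,28,0,0,0,0,35,0,0,0,0,42,0,0,0,0,49,0,0,0,0,56,0,0,0,0,63,0,0,0,0,70,0]'
python3 -m inch '[0,0,-30,7,0,0,0,-60,9,0,0,0,-80,9,0,0,0,-90,9,0,0,0,-90,9,0,0,0,-90,9,0,0,0,-90,9,0]'
python3 - <<'E'
from h import *
for n in ("top","scene"):
    i,K,E=cam(n); np.savez(f"pics/{n}1.npz",K=K,E=E)
    u,v=map(int,proj(K,E,[.57,.12,.1])); print(u,v)
    c=i[max(0,v-35):v+35,u-50:u+50]; globals()[n]=cv2.resize(c,(400,280) if c.shape[0]==70 else None,fx=4,fy=4,interpolation=cv2.INTER_CUBIC)
cv2.imwrite("pics/c3.png",np.hstack([top,scene]))
s=robot.read_state();print(s["t"],s["tool_pos"],R.from_rotvec(s["orientation"]).as_matrix()[:2,0],s["q"],s["force"],s["wrist_torque"])
E
```

```text
t: 6.28
tool_pos: [0.4968, 0.0699, 0.1996]
orientation: [-1.18, -2.911, -0.0]
force: [0.1, 0.9, -1.8]
opening: 0.0157
gripper_force: 49.9
t: 7.12
tool_pos: [0.4967, 0.0691, 0.1995]
orientation: [0.702, -3.062, 0.0]
force: [0.2, -0.6, -2.0]
opening: 0.0152
gripper_force: 49.9
t: 7.7
tool_pos: [0.4981, 0.0692, 0.1114]
orientation: [-0.928, 2.999, -0.001]
force: [0.0, 0.1, -2.0]
opening: 0.0155
gripper_force: 49.9
293 177
310 152
7.8 [0.49829675 0.06921959 0.11161269] [-0.82539778 -0.56454537] [ 3.60951994e-02 -5.78159007e-02  1.88037324e+00 -2.11150326e-05
  1.31588511e+00 -2.13457833e+00] [-0.18374688  0.79914155 -2.0036843 ] [-0.02041817  0.11702421 -0.01409353]
```

View pics/c3.png

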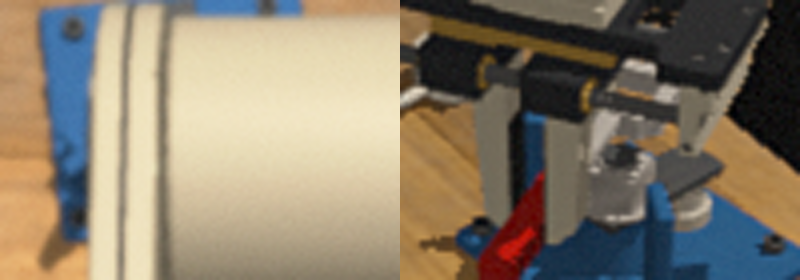

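```bash
python3 -m inch '[-1,0.5,-10,0.4,0,-1,0.5,-18,0.4,0,-1,0.5,-22,0.4,0,-1,0.5,-24,0.4,0,-1,0.5,-26,0.4,0,-1,0.5,-28,0.4,0,-1,0.5,-30,0.4,0,-1,0.5,-32,0.4,0,-1,0.5,-34,0.4,0,-1,0.5,-34,0.4,0]'
python3 -c "
from h import *
s=robot.read_state();print(s['tool_pos'],R.from_rotvec(s['orientation']).as_matrix()[:2,0],s['force'],s['wrist_torque'])"
```

```text
t: 8.63
tool_pos: [0.4957, 0.0697, 0.0752]
orientation: [0.938, -2.998, -0.0]
force: [-0.2, 0.6, -2.8]
opening: 0.0152
gripper_force: 49.9
[0.49566475 0.06965412 0.07523712] [-0.82157925 -0.57009419] [-0.15164302  0.61533797 -2.76342947] [0.00179164 0.14173331 0.01489616]
```

```bash
python3 -m inch '[0,0,-2,0,0,0,0,-4,0,0,0,0,-6,0,0,0,0,-7,0,0,0,0,-8,0,0,0,0,-8,0,0]'
python3 -c "
from h import *
s=robot.read_state();print(s['tool_pos'],s['force'],s['wrist_torque'])"
```

```text
t: 9.13
tool_pos: [0.4965, 0.0699, 0.0679]
orientation: [-0.938, 2.997, 0.0]
force: [3.6, 3.3, -1.7]
opening: 0.0156
gripper_force: 49.9
[0.49651803 0.0699347  0.06787006] [ 3.60616874  3.28234991 -1.68607394] [ 0.53239165 -0.63116574  0.07250932]
```

```bash
python3 -m inch '[0.8,0.6,0,0,0,0.8,0.6,-2,0,0,0.8,0.6,-4,0,0,0.8,0.6,-6,0,0,0.8,0.6,-8,0,0,0.8,0.6,-9,0,0,0.8,0.6,-10,0,0,0.8,0.6,-10,0,0]'
python3 -c "
from h import *
s=robot.read_state();print(s['tool_pos'],s['force'],s['wrist_torque'])"
```

```text
t: 9.8
tool_pos: [0.4965, 0.0703, 0.0574]
orientation: [0.938, -2.998, -0.0]
force: [0.2, 0.3, -1.3]
opening: 0.0157
gripper_force: 49.9
[0.4965323  0.07025143 0.05736116] [ 0.19187933  0.31411281 -1.25609303] [ 0.09920049 -0.08464424  0.02429461]
```

```bash
cat > arc.py <<'E'
import sys, numpy as np
a,st,n=map(float,sys.argv[1:4])
L=115.5; p=lambda d:-L*np.array([np.cos(np.radians(d)),np.sin(np.radians(d))])
for k in range(1,int(n)+1):
    d=p(a+k*st)-p(a); print(f"{d[0]:.1f},{d[1]:.1f},0,{k*st:g},0",end=",")
print()
E
python3 arc.py 34.7 -4 10; python3 arc.py -5.3 -4 9;python3 arc.py -41.3 4 1
```

```text
-4.4,6.8,0,-4,0,-8.2,13.9,0,-8,0,-11.6,21.2,0,-12,0,-14.4,28.7,0,-16,0,-16.8,36.4,0,-20,0,-18.5,44.3,0,-24,0,-19.8,52.3,0,-28,0,-20.4,60.3,0,-32,0,-20.5,68.4,0,-36,0,-20.0,76.4,0,-40,0,
1.0,8.0,0,-4,0,2.6,15.9,0,-8,0,4.7,23.7,0,-12,0,7.4,31.3,0,-16,0,10.6,38.7,0,-20,0,14.3,45.9,0,-24,0,18.5,52.7,0,-28,0,23.1,59.3,0,-32,0,28.2,65.6,0,-36,0,
-5.1,-6.2,0,4,0,
```

```bash
python3 -m inch '[-4.4,6.8,-0.5,-4,0,-8.2,13.9,-0.5,-8,0,-11.6,21.2,-0.5,-12,0,-14.4,28.7,-0.5,-16,0,-16.8,36.4,-0.5,-20,0,-18.5,44.3,-0.5,-24,0,-19.8,52.3,-0.5,-28,0,-20.4,60.3,-0.5,-32,0,-20.5,68.4,-0.5,-36,0,-20,76.4,-0.5,-40,0]'
python3 -c "
from h import *
s=robot.read_state();print(s['tool_pos'],s['force'],s['wrist_torque'],R.from_rotvec(s['orientation']).as_matrix()[:2,0])"
```

```text
t: 10.63
tool_pos: [0.4775, 0.1466, 0.0575]
orientation: [0.149, 3.136, -0.001]
force: [5.7, -1.6, -3.5]
opening: 0.0156
gripper_force: 50.0
[0.47749823 0.14661751 0.05751804] [ 5.65316031 -1.60180247 -3.4771092 ] [-0.28673682 -0.75406276  0.14686798] [-0.99551094  0.09462748]
```

```bash
python3 -m inch '[1.8,8,0,-4,0,3.4,15.9,0,-8,0,5.5,23.7,0,-12,0,8.2,31.3,0,-16,0,11.4,38.7,0,-20,0,15.1,45.9,0,-24,0,19.3,52.7,0,-28,0,23.9,59.3,0,-32,0,29,65.6,0,-36,0,29,65.6,0,-36,0]'
python3 -c "
from h import *
s=robot.read_state();print(s['tool_pos'],s['force'],s['wrist_torque'],R.from_rotvec(s['orientation']).as_matrix()[:2,0])"
```

```text
t: 11.47
tool_pos: [0.5064, 0.2124, 0.0572]
orientation: [1.111, 2.938, -0.001]
force: [1.6, -2.7, -2.2]
opening: 0.0159
gripper_force: 49.9
[0.50636483 0.21241611 0.05722751] [ 1.55178148 -2.7265938  -2.24432975] [-0.44188288 -0.190874    0.0294369 ] [-0.74997405  0.66146679]
```

```bash
python3 -m inch '[-2.5,-3.1,0,2,0,-5.1,-6.2,0,4,0,-5.1,-6.2,0,4,0,-5.1,-6.2,0,4,0]'
python3 -c "
from h import *
s=robot.read_state();print(s['tool_pos'],s['force'],s['wrist_torque'],R.from_rotvec(s['orientation']).as_matrix()[:2,0])"
```

```text
t: 11.8
tool_pos: [0.5002, 0.2059, 0.0571]
orientation: [-1.003, -2.977, 0.0]
force: [-0.9, 0.8, -0.8]
opening: 0.0159
gripper_force: 49.9
[0.50022719 0.2058991  0.0570514 ] [-0.89246303  0.8418173  -0.77619176] [ 0.1139913   0.09488013 -0.03420837] [-0.79626053  0.6049537 ]
```

```bash
python3 -m inch '[0,0,4,0,0,0,0,8,0,0,0,0,13,0,0,0,0,18,0,0,0,0,24,0,0,0,0,32,0,0,0,0,32,0,0]'
python3 -c "
from h import *
s=robot.read_state();print(s['tool_pos'],s['force'],s['wrist_torque'],R.from_rotvec(s['orientation']).as_matrix()[:2,0])"; python3 arc.py -37.2 6 10;python3 arc.py 22.8 6 5
```

```text
t: 12.38
tool_pos: [0.5019, 0.2065, 0.0915]
orientation: [1.002, 2.975, 0.003]
force: [0.2, 0.1, -1.2]
opening: 0.0154
gripper_force: 49.9
[0.50189446 0.20652324 0.09151068] [ 0.18927849  0.07349629 -1.15080148] [0.13411993 0.16091041 0.00805075] [-0.79611898  0.60513744]
-6.8,-10.0,0,6,0,-12.5,-20.7,0,12,0,-17.1,-31.8,0,18,0,-20.4,-43.5,0,24,0,-22.6,-55.4,0,30,0,-23.5,-67.4,0,36,0,-23.1,-79.5,0,42,0,-21.5,-91.5,0,48,0,-18.6,-103.2,0,54,0,-14.5,-114.6,0,60,0,
5.3,-10.9,0,6,0,11.6,-21.2,0,12,0,19.0,-30.7,0,18,0,27.4,-39.4,0,24,0,36.6,-47.2,0,30,0,
```

```bash
python3 -m inch '[-6.8,-10,0,6,0,-12.5,-20.7,0,12,0,-17.1,-31.8,0,18,0,-20.4,-43.5,0,24,0,-22.6,-55.4,0,30,0,-23.5,-67.4,0,36,0,-23.1,-79.5,0,42,0,-21.5,-91.5,0,48,0,-18.6,-103.2,0,54,0,-14.5,-114.6,0,60,0]'
python3 -m inch '[5.3,-10.9,0,6,0,11.6,-21.2,0,12,0,19,-30.7,0,18,0,27.4,-39.4,0,24,0,36.6,-47.2,0,30,0,36.6,-47.2,0,30,0,36.6,-47.2,0,30,0]'
python3 -c "
from h import *
s=robot.read_state();print(s['tool_pos'],s['force'],s['wrist_torque'],R.from_rotvec(s['orientation']).as_matrix()[:2,0],s['q'])
for n in ['scene']:
    i,K,E=cam(n);u,v=map(int,proj(K,E,[.57,.12,.08]));print(u,v);cv2.imwrite('pics/c4.png',cv2.resize(i[v-40:v+40,u-50:u+50],None,fx=6,fy=6,interpolation=cv2.INTER_CUBIC))"
```

```text
t: 13.22
tool_pos: [0.486, 0.0909, 0.0893]
orientation: [-0.628, 3.078, -0.0]
force: [0.9, 0.0, -2.3]
opening: 0.0157
gripper_force: 49.9
t: 13.8
tool_pos: [0.5227, 0.0441, 0.0892]
orientation: [1.39, -2.817, -0.0]
force: [0.3, 0.3, -2.3]
opening: 0.0155
gripper_force: 49.9
[0.52274248 0.04407393 0.08915248] [ 0.33645708  0.27642261 -2.32080116] [-0.05277683  0.11188946 -0.01581704] [-0.60854334 -0.79352064] [-1.36661290e-02  2.93285879e-02  1.83763568e+00  3.72806373e-05
  1.27478706e+00 -2.50104605e+00]
310 160
```

View pics/c4.png

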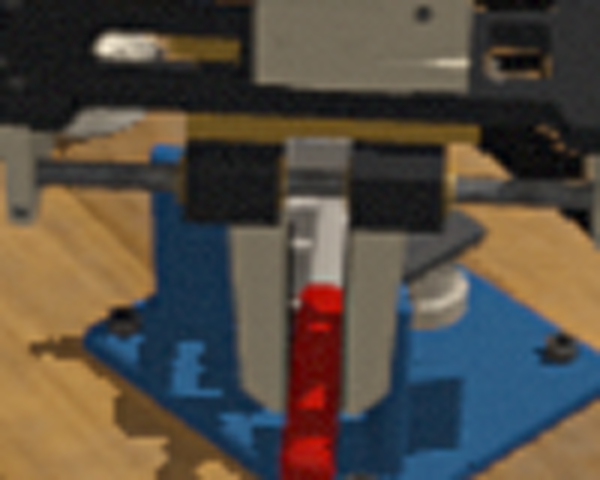

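```bash
python3 -m inch '[-0.4,0,-6,0.2,0,-0.4,0,-10,0.2,0,-0.4,0,-13,0.2,0,-0.4,0,-15,0.2,0,-0.4,0,-17,0.2,0,-0.4,0,-19,0.2,0,-0.4,0,-21,0.2,0,-0.4,0,-21,0.2,0]'
python3 -c "
from h import *
s=robot.read_state();print(s['tool_pos'],s['force'],s['wrist_torque'],R.from_rotvec(s['orientation']).as_matrix()[:2,0])"
```

```text
t: 14.52
tool_pos: [0.522, 0.0443, 0.0677]
orientation: [1.4, -2.812, -0.0]
force: [0.1, -0.0, -2.6]
opening: 0.0154
gripper_force: 49.9
[0.5220135  0.04428679 0.06767383] [ 0.1412195  -0.02377549 -2.58932949] [0.00137859 0.10212942 0.00885205] [-0.602471   -0.79814069]
```

No contact force at underside ≈62 mm, past the chamfer: it fits. Continue down, then swing.

```bash
python3 -m inch '[0,0,-2,0,0,0,0,-4,0,0,0,0,-6,0,0,0,0,-8,0,0,0,0,-10,0,0,0,0,-11,0,0,0,0,-11,0,0]'
python3 -c "
from h import *
s=robot.read_state();print(s['tool_pos'],s['force'],s['wrist_torque'],R.from_rotvec(s['orientation']).as_matrix()[:2,0])"; python3 arc.py 53 -3 10; python3 arc.py 23 -2 6;python3 arc.py 11 -1 10
```

```text
t: 15.1
tool_pos: [0.5222, 0.0442, 0.0569]
orientation: [1.401, -2.812, -0.0]
force: [-0.9, 0.6, -1.8]
opening: 0.0156
gripper_force: 49.9
[0.5221853  0.04421897 0.05690326] [-0.87810635  0.61023367 -1.78402518] [-0.02164758  0.11454596  0.0121333 ] [-0.60239179 -0.79820054]
-4.7,3.8,0,-3,0,-9.3,7.8,0,-6,0,-13.6,12.0,0,-9,0,-17.7,16.5,0,-12,0,-21.5,21.1,0,-15,0,-25.1,26.0,0,-18,0,-28.4,31.0,0,-21,0,-31.5,36.2,0,-24,0,-34.3,41.6,0,-27,0,-36.8,47.1,0,-30,0,
-1.5,3.7,0,-2,0,-2.9,7.5,0,-4,0,-4.1,11.4,0,-6,0,-5.2,15.2,0,-8,0,-6.2,19.1,0,-10,0,-7.1,23.1,0,-12,0,
-0.4,2.0,0,-1,0,-0.7,4.0,0,-2,0,-1.0,6.0,0,-3,0,-1.3,8.0,0,-4,0,-1.5,10.0,0,-5,0,-1.7,12.0,0,-6,0,-1.8,14.0,0,-7,0,-2.0,16.0,0,-8,0,-2.1,18.0,0,-9,0,-2.1,20.0,0,-10,0,
```

```bash
python3 -m inch '[-4.7,3.8,0,-3,0,-9.3,7.8,0,-6,0,-13.6,12,0,-9,0,-17.7,16.5,0,-12,0,-21.5,21.1,0,-15,0,-25.1,26,0,-18,0,-28.4,31,0,-21,0,-31.5,36.2,0,-24,0,-34.3,41.6,0,-27,0,-36.8,47.1,0,-30,0]'
python3 -m inch '[-1.5,3.7,0,-2,0,-2.9,7.5,0,-4,0,-4.1,11.4,0,-6,0,-5.2,15.2,0,-8,0,-5.2,15.2,0,-8,0]'
cat > tq.py <<'E'
from h import *
s=robot.read_state();x=R.from_rotvec(s['orientation']).as_matrix()[:2,0];F=s['force'];w=s['wrist_torque']
C=np.array([.592,.136]);r=s['tool_pos'][:2]-C
print(s['t'],s['tool_pos'],F,w,"psi",np.degrees(np.arctan2(-x[1],-x[0])),"pos psi",np.degrees(np.arctan2(-r[1],-r[0])),np.linalg.norm(r),"radial",F[:2]@-x*-1,"Mz on tool about stud",r[0]*F[1]-r[1]*F[0],"+",w[2])
E
python3 tq.py
```

```text
t: 15.93
tool_pos: [0.4859, 0.0915, 0.0575]
orientation: [-0.621, 3.078, -0.001]
force: [2.5, -0.9, -3.3]
opening: 0.0157
gripper_force: 50.0
t: 16.35
tool_pos: [0.4807, 0.107, 0.0574]
orientation: [-0.407, 3.114, -0.0]
force: [2.8, -1.1, -3.2]
opening: 0.0155
gripper_force: 50.0
16.35 [0.48072424 0.1069686  0.05743906] [ 2.79405152 -1.06171842 -3.24415021] [-0.01619551 -0.27136664  0.08627335] psi 14.893643656782919 pos psi 14.622290700389101 0.11500050596713565 radial -2.42729366671377 Mz on tool about stud 0.19925874166233534 + 0.08627335335603568
```

```bash
python3 -m inch '[-0.5,2,0,-1,0,-0.9,3.9,0,-2,0,-1.2,4.9,0,-2.5,0,-1.4,5.9,0,-3,0,-1.4,5.9,0,-3,0]'; python3 tq.py
```

```text
t: 16.77
tool_pos: [0.4793, 0.1126, 0.0574]
orientation: [-0.326, 3.124, 0.0]
force: [3.8, -1.2, -3.2]
opening: 0.0152
gripper_force: 50.0
16.7667 [0.47934593 0.11258379 0.05737239] [ 3.82671382 -1.16012319 -3.24984246] [-0.09548588 -0.6701328   0.08193868] psi 11.931912088184344 pos psi 11.742263447236208 0.11506197404948636 radial -3.504177686663968 Mz on tool about stud 0.22029973348497153 + 0.08193867540921544
```

```bash
python3 -m inch '[-0.1,1,0,-0.5,0,-0.1,2,0,-1,0,-0.1,2,0,-1,0]'; python3 tq.py;python3 -m inch '[-0.1,1,0,-0.5,0,-0.1,2,0,-1,0,-0.1,2,0,-1,0]'; python3 tq.py
```

```text
t: 17.02
tool_pos: [0.479, 0.1146, 0.0573]
orientation: [-0.299, 3.127, 0.0]
force: [3.4, -0.4, -1.3]
opening: 0.0156
gripper_force: 50.0
17.0167 [0.47897817 0.11458969 0.05727805] [ 3.43878104 -0.43551404 -1.29531862] [-0.17504405 -0.64136382  0.03863221] psi 10.916599938756429 pos psi 10.726727366064997 0.11503188529861984 radial -3.2940746273863835 Mz on tool about stud 0.12284794540706079 + 0.03863220663237802
t: 17.27
tool_pos: [0.4787, 0.116, 0.0572]
orientation: [0.271, -3.13, 0.002]
force: [4.5, -4.2, -2.2]
opening: 0.0158
gripper_force: 50.0
17.2667 [0.47873084 0.11598778 0.05716083] [ 4.53879665 -4.20971044 -2.15816673] [-0.74390655 -0.58882221  0.20674815] psi 9.915142195844313 pos psi 10.019528998963041 0.11502343459368161 radial -3.746136767426053 Mz on tool about stud 0.5676617365888933 + 0.20674815104284922
```

```bash
python3 -m inch '[-0.1,0.5,0,-0.25,0,-0.1,0.5,0,-0.25,0,-0.1,0.5,0,-0.25,0]'; python3 tq.py
```

```text
t: 17.52
tool_pos: [0.4787, 0.1162, 0.0571]
orientation: [0.265, -3.13, 0.002]
force: [3.9, -4.3, -1.9]
opening: 0.0153
gripper_force: 50.0
17.5167 [0.47866126 0.11624523 0.05714534] [ 3.92777817 -4.34993892 -1.94735755] [-0.90750478 -0.67069337  0.23550253] psi 9.691043731576213 pos psi 9.88724176214405 0.11504747412448768 radial -3.1394796571301815 Mz on tool about stud 0.5706089636127257 + 0.23550252690380774
```

```bash
python3 -m inch '[-0.2,1,0,-0.5,0,-0.2,1,0,-0.5,0,-0.2,1,0,-0.5,0]'; python3 tq.py
```

```text
t: 17.77
tool_pos: [0.4786, 0.1169, 0.0572]
orientation: [-0.252, 3.131, -0.003]
force: [4.8, -6.7, -2.3]
opening: 0.0161
gripper_force: 50.1
17.7667 [0.47855754 0.11690156 0.05715664] [ 4.84476955 -6.68658953 -2.26560439] [-1.26697418 -0.67338605  0.27785822] psi 9.19638719569015 pos psi 9.556332758293186 0.11503887217216931 radial -3.713852864788618 Mz on tool about stud 0.8510706876716891 + 0.27785821637286284
```

```bash
python3 -m inch '[-0.1,0.5,0,-0.25,0,-0.1,0.5,0,-0.25,0,-0.1,0.5,0,-0.25,0]'; python3 tq.py
```

```text
t: 18.02
tool_pos: [0.4785, 0.1172, 0.0572]
orientation: [-0.245, 3.132, -0.004]
force: [4.8, -7.5, -2.5]
opening: 0.0157
gripper_force: 50.1
18.0167 [0.47854889 0.11719001 0.05719388] [ 4.77169947 -7.45500387 -2.4692754 ] [-1.33752352 -0.69859891  0.427417  ] psi 8.949299409010914 pos psi 9.413902060928761 0.1149998657032106 radial -3.5539071880107493 Mz on tool about stud 0.9355340571169835 + 0.42741700147199274
```

```bash
python3 -m inch '[-0.1,0.6,0,-0.2,0,-0.1,0.6,0,-0.2,0,-0.1,0.6,0,-0.2,0]'; python3 tq.py;python3 -m inch '[0,0,0,0,0,0,0,0,0,0,0,0,0,0,0]'; python3 tq.py
```

```text
t: 18.27
tool_pos: [0.4785, 0.1175, 0.0572]
orientation: [-0.24, 3.132, -0.004]
force: [4.3, -9.4, -1.9]
opening: 0.0156
gripper_force: 50.2
18.2667 [0.47847522 0.11750327 0.05718784] [ 4.30207423 -9.44787489 -1.85667395] [-1.65115111 -0.75752078  0.38193   ] psi 8.746970836453245 pos psi 9.25395530024478 0.11502175328375903 radial -2.815290142594321 Mz on tool about stud 1.152142180514463 + 0.3819300011738017
t: 18.52
tool_pos: [0.4785, 0.1175, 0.0572]
orientation: [-0.239, 3.132, -0.004]
force: [3.8, -9.1, -1.7]
opening: 0.0161
gripper_force: 50.2
18.5167 [0.47849437 0.11749558 0.05717796] [ 3.76890113 -9.1457494  -1.71228653] [-1.6192032  -0.77646095  0.42721654] psi 8.744520380631114 pos psi 9.259270445473836 0.11500408915988737 radial -2.3346737671601545 Mz on tool about stud 1.107835328909315 + 0.427216536927591
```

```bash
python3 -m inch '[0,0.6,0,-0.2,0,0,0.6,0,-0.2,0,0,0.6,0,-0.2,0,0,0.6,0,-0.2,0,0,0.6,0,-0.2,0,0,0.6,0,-0.2,0,0,0.6,0,-0.2,0,0,0.6,0,-0.2,0,0,0.6,0,-0.2,0,0,0.6,0,-0.2,0]'; python3 tq.py;python3 -m inch '[0,0,0,0,0,0,0,0,0,0,0,0,0,0,0]'; python3 tq.py
```

```text
t: 19.35
tool_pos: [0.4784, 0.1178, 0.0572]
orientation: [0.234, -3.133, 0.005]
force: [5.1, -9.9, -1.4]
opening: 0.0153
gripper_force: 50.2
19.35 [0.47841679 0.11783674 0.05715136] [ 5.11999812 -9.89699116 -1.41530411] [-1.85436764 -0.7031428   0.48015118] psi 8.545854017050855 pos psi 9.085330382951879 0.11502630222269365 radial -3.592450395471848 Mz on tool about stud 1.2171278987251537 + 0.480151180989387
t: 19.6
tool_pos: [0.4784, 0.1178, 0.0571]
orientation: [0.234, -3.133, 0.005]
force: [4.3, -10.4, -1.8]
opening: 0.0155
gripper_force: 50.2
19.6 [0.47842048 0.11780991 0.05714823] [  4.31413286 -10.38854297  -1.77798392] [-1.83704835 -0.70228581  0.41305345] psi 8.546610919158383 pos psi 9.098818605624002 0.11502689513159836 radial -2.7223432648423502 Mz on tool about stud 1.2584001818714143 + 0.413053445550484
```

```bash
python3 -m inch '[0.5,-3,0,1.4,0,1,-6,0,2.8,0,1.5,-9,0,4.2,0,2,-11,0,5.2,0,2.5,-13,0,6,0,2.5,-13,0,6,0,2.5,-13,0,6,0]'; python3 tq.py
```

```text
t: 20.18
tool_pos: [0.48, 0.1068, 0.0568]
orientation: [0.397, -3.115, -0.0]
force: [-0.9, -0.1, -0.8]
opening: 0.0154
gripper_force: 50.0
20.1833 [0.48003981 0.10675719 0.05682464] [-0.94982674 -0.13539742 -0.79231073] [0.12879475 0.16599204 0.04890481] psi 14.524065545487652 pos psi 14.638027497235273 0.11571613947804493 radial 0.9534276041637741 Mz on tool about stud -0.012616480869570257 + 0.04890481216279127
```

```bash
python3 -m inch '[0,0,4,0,0,0,0,8,0,0,0,0,13,0,0,0,0,19,0,0,0,0,27,0,0,0,0,40,0,0,0,0,60,0,0,0,0,80,0,0,0,0,80,0,0]'; python3 tq.py
python3 -m inch '[-3,-30,0,-1,0,-6,-60,0,-2,0,-9,-95,0,-3,0,-12,-130,0,-4,0,-13,-165,0,-5,0,-13,-200,0,-5,0,-13,-225,0,-5,0,-13,-235,0,-5,0,-13,-235,0,-5,0,-13,-235,0,-5,0]'; python3 tq.py
```

```text
t: 20.93
tool_pos: [0.4836, 0.107, 0.1423]
orientation: [-0.397, 3.109, -0.0]
force: [0.3, -0.5, -0.6]
opening: 0.0162
gripper_force: 49.9
20.9333 [0.48356227 0.10702247 0.1422972 ] [ 0.31926814 -0.53283143 -0.56338079] [-0.02114437  0.04757772  0.0032105 ] psi 14.55936829022943 pos psi 14.96140401860576 0.11224276769138244 radial -0.1750661719039228 Mz on tool about stud 0.06703063335274262 + 0.0032104993469665166
t: 21.77
tool_pos: [0.4674, -0.1281, 0.1366]
orientation: [0.259, -3.13, -0.001]
force: [0.4, 0.6, -2.5]
opening: 0.0152
gripper_force: 49.9
21.7667 [ 0.46738449 -0.12806112  0.13658263] [ 0.35672647  0.59519046 -2.51164661] [0.06070479 0.15435994 0.04237775] psi 9.476820416409524 pos psi 64.73647575612814 0.2919885295673224 radial -0.4498551644376296 Mz on tool about stud 0.020027627961397426 + 0.04237775349127707
```

```bash
python3 -m inch '[0,0,-30,0,0,0,0,-60,0,0,0,0,-85,0,0,0,0,-105,0,0,0,0,-117,0,0,0,0,-123,0,0,0,0,-127,0,0,0,0,-129,0,0,0,0,-130,0,0,0,0,-130,0,0]'; python3 tq.py
```

```text
t: 22.6
tool_pos: [0.4686, -0.1286, 0.0081]
orientation: [-0.262, 3.129, -0.001]
force: [-0.5, 0.4, -0.9]
opening: 0.0153
gripper_force: 49.9
22.6 [ 0.46859652 -0.12856317  0.00813253] [-0.54517746  0.3583514  -0.90048572] [ 0.07611036  0.117597   -0.01661553] psi 9.561097486967059 pos psi 64.99365930549128 0.29192822873098734 radial 0.4780819744468291 Mz on tool about stud -0.1884556876192798 + -0.01661552867112663
```

```bash
python3 -m inch '[0,0,-0.7,0,0,0,0,-1.2,0,0,0,0,-1.2,0,0,0,0,-1.2,0,0]'; python3 tq.py
```

```text
t: 22.93
tool_pos: [0.4679, -0.1285, 0.0062]
orientation: [-0.261, 3.13, -0.0]
force: [0.2, -0.6, -1.2]
opening: 0.0154
gripper_force: 49.9
22.9333 [ 0.4678971  -0.12847297  0.00621772] [ 0.20087389 -0.64755275 -1.23514285] [ 0.00790442  0.05225419 -0.01324579] psi 9.549444853747827 pos psi 64.86186709378038 0.29214291697066136 radial -0.09066217786132598 Mz on tool about stud 0.1334888898534648 + -0.013245786124382878
```

Partially resting; open gently, rise, and look.

```bash
python3 -m inch '[0,0,-0.4,0,0,0,0,-0.4,0,15,0,0,-0.4,0,30,0,0,-0.4,0,45,0,0,-0.4,0,60,0,0,-0.4,0,60,0,0,-0.4,0,60,0,0,5,0,60,0,0,20,0,60,0,0,45,0,60]' 5
python3 -m inch '[0,0,40,0,60,-10,-30,75,0,60,-30,-60,100,0,60,-50,-90,110,0,60,-60,-120,110,0,60,-60,-150,110,0,60,-60,-150,110,0,60,-60,-150,110,0,60]'
python3 - <<'E'
from h import *
i,K,E=cam("top"); cv2.imwrite("pics/c5.png",cv2.resize(i[100:300,140:480],None,fx=2.3,fy=2.3,interpolation=cv2.INTER_CUBIC))
s=robot.read_state();print(s["tool_pos"],s["opening"],s["force"])
E
```

```text
t: 23.77
tool_pos: [0.4654, -0.1274, 0.0492]
orientation: [0.261, -3.126, -0.004]
force: [-0.5, -0.7, 0.2]
opening: 0.0557
gripper_force: 0.0
t: 24.43
tool_pos: [0.4073, -0.2796, 0.1614]
orientation: [-0.257, 3.131, -0.0]
force: [-0.3, -0.1, 0.5]
opening: 0.0556
gripper_force: 0.0
[ 0.40742997 -0.27845066  0.16103674] 0.055649981456271626 [ 0.56078897  0.91528667 -0.35701792]
```

View pics/c5.png

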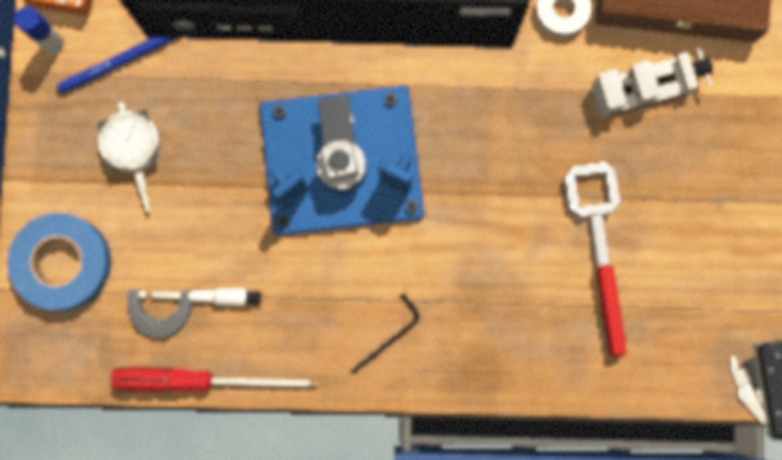

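The spanner lies flat at about (592,260) in the crop, well clear of the fixture. The nut at (340,162) is turned almost square to it, and the dial indicator and micrometer have not moved.

```bash
python3 -c "
from plant import job
print(job.close_job())"
```

```text
the job is handed in; nothing more can be done
None
```

The nut is up against its stop and was held there at a measured 1.5–1.7 N m for about 1.3 s; the spanner lies flat on the bench well clear of the fixture, the dial indicator and micrometer were not touched, and the job is handed in.

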